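Shake the sample jar on the touch mixer and tray it

TASK

Pick up the sample jar that stands on the bench by itself and, holding it upright, press it straight down on the middle of the touch mixer's round sprung head until the head is fully down; keep it fully down for a good second so the sample gets mixed. Then lift it off and set it down gently, upright, on the floor of the empty bay of the wooden tray, next to the jar that is already mixed, and let go. Do not tip the jar over or drop it into the tray, and leave the mixed jar, the wooden case and the tin where they are.

Things in the scene. Friction and masses are not known exactly. Their poses are not given: they have to be found in the camera images.
- jar: The sample jar to be mixed: an upright plain cylinder, 54 mm in diameter and 115 mm tall, white body with a paper band and a black screw cap (top 25 mm, same diameter), 0.2 to 0.35 kg. It stands free on the bench, between the mixer and the tray. Origin: centre of its underside; z runs up to the cap.
- mixer: The touch mixer, fixed to the bench: a white box 150 mm (x) by 130 mm (y), top face 100 mm above the bench, with control panel on its -x side (usually turned towards the robot) and a round black sprung head above its middle. Origin: on the bench under the centre of the housing and head; z up. It stands on one side of the bench (left or right), the tray on the other.
- head_top (a point): Centre of the flat upper face of the mixer's head, a black rubber disc 80 mm in diameter; 132 mm above the bench when up, and moves down with the head.
- head (a joint): How far the head is pressed down, in m: 0 up, 0.010 fully down against a hard stop. A spring pushes it up: it starts to move at about 5 N and needs about 11 N to be fully down, so the jar's own weight does not press it. It springs back up when released.
- tray: Wooden tray, fixed to the bench: 150 mm (x) by 240 mm (y), walls 35 mm high and 8 mm thick, floor 8 mm above the bench, a divider of the same thickness and height across the middle making two bays, each 134 mm (x) by about 108 mm (y). The bay on the tray's +y side is empty, that on its -y side holds the mixed jar. Origin: centre of the underside, on the bench; any yaw.
- empty_bay (a point): Centre of the floor of the tray's empty bay, 8 mm above the bench, 58 mm from the tray's centre.
- mixed_jar: A jar just like the sample jar, already mixed, standing in the other bay of the tray, about 116 mm from the middle of the empty bay. Leave alone. Origin: centre of its underside.
- case: Closed wooden instrument case, 90 by 130 mm and 60 mm high, on the far side of the bench. Leave alone. Origin: centre of its underside.
- tin: Round metal tin, 83 mm in diameter and 72 mm tall, on the far side of the bench. Leave alone. Origin: centre of its underside.

How it is judged:
On the way:
1. the jar, upright on the middle of the mixer's head (within 25 mm), holds the head fully down (9 mm or more of its 10 mm) for 0.7 s (value of joint head above 0.009 m and contact force between jar and mixer above 4 N and horizontal distance between jar and head_top below 0.025 m and z of jar in the frame of head_top between -0.006 and 0.006 m and angle between jar's own z axis and vertical below 0.15 rad), for 0.7 s.
At the end, for the whole second after the job is handed in: The jar stands released, at rest and upright (within 0.1 rad) on the floor (within 5 mm) of the tray's empty bay (within 55 mm of its centre); the mixer's head is up again (within 2 mm); the mixed jar still stands in its bay, and it, the case and the tin are within 30 mm of where they were (horizontal distance between jar and empty_bay below 0.055 m and z of jar in the frame of empty_bay between -0.005 and 0.005 m and angle between each of jar, mixed_jar's own z axis and vertical below 0.1 rad and linear speed of jar below 0.03 m/s and value of joint head below 0.002 m and distance of each of mixed_jar, case, tin from where it was at the start of the episode below 0.03 m); the robot touches nothing.
It fails at once if the jar is tipped over (more than 0.6 rad) (angle between jar's own z axis and vertical above 0.6 rad).
It fails at once if the jar is dropped into the tray (faster than 0.9 m/s low over the tray) (horizontal distance between jar and tray below 0.14 m and height (world z) of jar below 0.08 m and linear speed of jar above 0.9 m/s).
It fails at once if the mixed jar, the case or the tin is knocked out of place (more than 30 mm) or the mixed jar or tin tipped (distance of any of mixed_jar, case, tin from where it was at the start of the episode above 0.03 m or angle between any of mixed_jar, tin's own z axis and vertical above 0.5 rad).
It also fails if it takes over 51 s, if anything falls off the work surface, if the arm or the gripper's body presses on something with over 40 N, if the wrist force passes 120 N, or if a joint passes its speed limit or range.

ROBOT

A 6-joint arm with a two-finger parallel gripper is mounted at the origin on the work surface. World frame = base frame: x ahead of the robot, y to its left, z up, the work surface at z = 0. Lengths are in m, angles in rad, forces in N, time in s.
With the tool pointing down it reaches from about 0.3 to 0.95 m from the base axis. Payload 3.1 kg.
Tool frame: the origin (TCP) lies at the very end of the fingers, on their centre line; the grasp point (between the pads) lies 19 mm behind it; z points along the fingers, y is the line along which they close (so a half turn about z gives the same grasp; the last joint's range is limited). The gripper opens to 85 mm and grips with 20 to 120 N. Pads are 22 mm wide; open, the fingers measure 114 mm over their backs; the gripper's body (76 mm by 85 mm) begins 54 mm behind the grasp point. The pads swing forward as they close: fully open they stand 13 mm farther back than shut.
Start: joints at [1.081, 0.308, 1.634, -0, 1.2, -0.07], TCP at [0.255, 0.571, 0.231] pointing down, gripper open.
Joint ranges: [-3.06, 3.06], [-0.79, 1.96], [0.05, 2.63], [-1.19, 4.34], [0.05, 2.64], [-2.94, 2.94]. Speed limits (rad/s): [2.79, 2.79, 3.14, 3.14, 3.14, 3.14].

INTERFACE

Orientations are given as a unit quaternion [w, x, y, z].
In Python, from plant import get_state, snapshot, get_calibration, job_done gives the robot as it stands.
- The arm moves only by the tool carry_out, never from a script. Its argument "steps" is a list of rows, each a list of 6 numbers: the shift along the world's x, y, z normalised to -1 to 1, where 1 is 30 cm, then the turn, a rotation vector about the world's x, y, z normalised to -1 to 1, where 1 is 2 pi rad. In form: [[tx, ty, tz, ax, ay, az], ...]. A call has exactly 10 rows; each row is the pose to reach, as a shift and turn from the pose commanded when the call began, turning the shorter way round; what a row does not reach only later rows make up. A row lasts 1/10 s, in which the tool goes at most 50 mm and 8.59 degrees, less where a joint would pass 70% of its speed; a pose out of reach is approached as far as the arm can. A call with a number of a shift or a turn outside -1 to 1 is refused whole. A call with a gripper value outside its range is refused whole. "gripper" is the closure, from -1 (fully open) to 1 (shut), so that 0 is half open, set as the call begins (left out, the last holds). The fingers move at their own pace and stop on an object; the grip force is fixed at half the most. Time passes only in rows, so rows that repeat a pose let the fingers close, or fill a call up. It gives the time, the measured TCP pose, the force, the opening and the grip force at its end, in the units of the state.
- get_state(): the state, without advancing time (a new reading comes with each control period).
- snapshot(name): name is "scene" or "top" or "wrist"; returns (picture, depth): 420x560x3 uint8, red, green, blue; 420x560 float32, m along the optical axis (not along the pixel's ray), 0 where there is no reading.
- get_calibration(name): a dict with "K" (3x3 intrinsics, pixels), "position" and "rotation" of the camera in the world. Camera axes: x right, y down, z forward; pixel columns grow to the right and rows downward; lengths in m; the calibration is good to about 2 mm. A picture is of the moment at which its call begins: read the wrist's pose just before it. get_calibration takes no time and is no camera call; for the wrist camera it gives the pose at the moment of the call.
- job_done(): hands the job in; it is judged then, once.
The state is a dict: "time_s": time; "qpos": joint angles; "qvel": joint speeds; "joint_efforts": joint torques, N m; "position": TCP position; "eef_rot": TCP orientation; "wrist_force": force on the tool from outside, world axes, zero at the start; "wrist_torque": the same for the moment, N m; "finger_gap": finger opening in m; "finger_force": force on a finger pad.
Only numpy, scipy, OpenCV 4.12 (cv2) and the standard library are available. Lean on these libraries where they do the work, as an engineer would, in place of code of your own. Each camera call takes 0.05 s, during which the arm holds its last target. There are 200 camera calls.

## Working session

There is one attempt and no reset: what is moved stays moved. The work goes in short steps, Python scripts to look and compute and a tool call to move; the robot and the scene stay as the last step left them, time stands still between calls to the robot, and variables do not carry over. Pictures are saved under pics/ and viewed, at most 10 in all, crops included, and the job is handed in when it is done.

Besides the shell and the picture viewer there is one more tool, called after ">>>" as name([rows], argument=value, ...), one row to a line, values as JSON. carry_out: Moves the arm, as the interface text tells. Scaled input: -1 to 1 covers 30 cm each way for a shift and 2 pi rad each way for a turn. Its arguments: {"type":"object","properties":{"steps":{"type":"array","items":{"type":"array","items":{"type":"number","minimum":-1,"maximum":1}}},"gripper":{"type":"number"}},"required":["steps"]}

```bash
mkdir -p pics; cat > h.py <<'E'
import numpy as np, cv2
from plant import *
def cloud(n):
    c=get_calibration(n); p,d=snapshot(n)
    K=np.array(c["K"]);v,u=np.mgrid[:420,:560]
    P=np.stack([(u-K[0,2])/K[0,0]*d,(v-K[1,2])/K[1,1]*d,d],-1)@np.array(c["rotation"]).T+np.array(c["position"])
    P[d==0]=np.nan
    return p,d,P
E
python3 - <<'E'
from h import *
s=get_state();print(s["time_s"],s["position"],s["eef_rot"],s["finger_gap"])
out=[]
for n in("top","scene"):
    p,d,P=cloud(n);cv2.imwrite(f"pics/{n}.png",p[:,:,::-1]);np.savez(f"{n}.npz",p=p,P=P)
    print(n,get_calibration(n)["position"])
    for lo,hi in((.028,.04),(.055,.065),(.067,.077),(.095,.105),(.11,.118),(.119,.128),(.129,.136)):
        m=((P[...,2]>lo)&(P[...,2]<hi)).astype(np.uint8)
        k,l,st,ce=cv2.connectedComponentsWithStats(m)
        for i in range(1,k):
            if st[i,4]>80:
                q=P[l==i];a=q.min(0);b=q.max(0);print(n,lo,st[i,4],ce[i].round(),((a+b)/2)[:2].round(3),(b-a)[:2].round(3),np.median(q[:,2]).round(4),p[l==i].mean(0).round())
E
```

```text
0.0 [0.25437727 0.56999627 0.23005748] [-3.04216080e-04  2.08355947e-01  9.78052405e-01 -1.09590630e-03] 0.08524686558754402Traceback (most recent call last):
  File "<stdin>", line 5, in <module>
  File "h.py", line 6, in cloud
    P=np.stack([(u-K[0,2])/K[0,0]*d,(v-K[1,2])/K[1,1]*d,d],-1)@np.array(c["rotation"]).T+np.array(c["position"])
      ~~~~~~~~~~~~~~~~~~~~~~~~~~~~~~~~~~~~~~~~~~~~~~~~~~~~~~~~^~~~~~~~~~~~~~~~~~~~~~~~~~
ValueError: matmul: Input operand 1 has a mismatch in its core dimension 0, with gufunc signature (n?,k),(k,m?)->(n?,m?) (size 4 is different from 3)
```

```bash
cat > h.py <<'E'
import numpy as np, cv2
from scipy.spatial.transform import Rotation as R
from plant import *
def cloud(n):
    c=get_calibration(n); p,d=snapshot(n)
    K=np.array(c["K"]);v,u=np.mgrid[:420,:560]
    M=R.from_quat(np.roll(c["rotation"],-1)).as_matrix()
    P=np.stack([(u-K[0,2])/K[0,0]*d,(v-K[1,2])/K[1,1]*d,d],-1)@M.T+np.array(c["position"])
    P[d==0]=np.nan
    return p,d,P
E
python3 - <<'E'
from h import *
for n in("top","scene"):
    p,d,P=cloud(n);cv2.imwrite(f"pics/{n}.png",p[:,:,::-1]);np.savez(f"{n}.npz",p=p,P=P)
    print(n,get_calibration(n)["position"])
    for lo,hi in((.028,.04),(.055,.065),(.067,.077),(.095,.105),(.11,.118),(.119,.128),(.129,.136)):
        m=((P[...,2]>lo)&(P[...,2]<hi)).astype(np.uint8)
        k,l,st,ce=cv2.connectedComponentsWithStats(m)
        for i in range(1,k):
            if st[i,4]>80:
                q=P[l==i];a=q.min(0);b=q.max(0);print(n,lo,st[i,4],ce[i].round(),((a+b)/2)[:2].round(3),(b-a)[:2].round(3),np.median(q[:,2]).round(4),p[l==i].mean(0).round())
E
```

```text
top [0.48724659 0.03693238 1.18895283]
top 0.028 252 [529. 255.] [ 0.502 -0.64 ] [0.25  0.006] 0.0342 [29. 28. 27.]
top 0.028 1052 [388. 260.] [ 0.49  -0.268] [0.185 0.257] 0.0341 [99. 67. 40.]
top 0.055 1646 [249. 159.] [0.755 0.095] [0.125 0.149] 0.0601 [119.  82.  49.]
top 0.055 230 [535. 256.] [ 0.501 -0.64 ] [0.249 0.008] 0.0601 [29. 27. 27.]
top 0.067 757 [323. 156.] [ 0.76 -0.1 ] [0.08  0.081] 0.0723 [149. 145. 145.]
top 0.067 205 [537. 246.] [ 0.518 -0.64 ] [0.216 0.007] 0.0717 [29. 28. 27.]
top 0.095 426 [546. 249.] [ 0.502 -0.663] [0.248 0.052] 0.0999 [72. 69. 67.]
top 0.095 1990 [186. 246.] [0.53  0.249] [0.172 0.161] 0.0995 [146. 146. 146.]
top 0.11 353 [293. 284.] [ 0.434 -0.014] [0.053 0.053] 0.1149 [42. 38. 38.]
top 0.119 382 [421. 266.] [ 0.473 -0.324] [0.051 0.053] 0.1233 [31. 28. 28.]
top 0.129 812 [183. 245.] [0.53 0.25] [0.076 0.079] 0.1321 [33. 33. 32.]
scene [1.09304466 0.45632313 1.04656192]
scene 0.028 250 [120.  54.] [ 0.484 -0.758] [0.208 0.083] 0.0339 [47. 43. 43.]
scene 0.028 342 [130.  85.] [ 0.503 -0.714] [0.252 0.168] 0.0344 [53. 46. 45.]
scene 0.028 16
[... 1248 characters left out ...]
5.]
scene 0.095 388 [111.  63.] [ 0.504 -0.717] [0.251 0.168] 0.0978 [89. 80. 80.]
scene 0.095 148 [424.  87.] [0.032 0.006] [0.077 0.12 ] 0.1 [42. 31. 25.]
scene 0.095 2196 [391. 259.] [0.532 0.253] [0.171 0.162] 0.0987 [218. 213. 205.]
scene 0.11 112 [427.  83.] [0.027 0.01 ] [0.082 0.111] 0.1143 [40. 30. 24.]
scene 0.11 303 [325. 160.] [ 0.437 -0.011] [0.056 0.053] 0.1136 [32. 25. 24.]
scene 0.119 133 [426.  80.] [0.032 0.007] [0.073 0.116] 0.1232 [42. 31. 25.]
scene 0.119 216 [222. 105.] [ 0.477 -0.322] [0.053 0.056] 0.1217 [32. 25. 23.]
scene 0.129 96 [433.  79.] [0.026 0.019] [0.082 0.09 ] 0.1323 [41. 31. 24.]
scene 0.129 901 [395. 245.] [0.531 0.252] [0.079 0.078] 0.1314 [34. 33. 32.]
```

View pics/top.png

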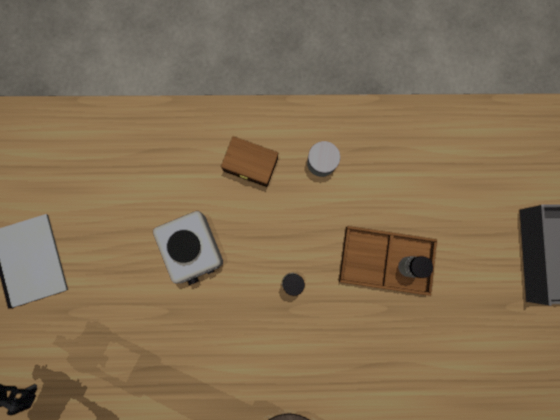

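View pics/scene.png

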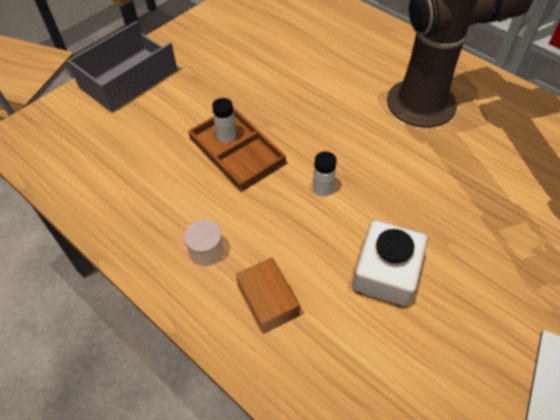

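The top view shows the free jar's cap at (293,284), mixer head at (183,245), tray around (388,260) with the mixed jar's cap at (421,266), case at (249,159) and tin at (323,156). The scene view agrees: jar (325,160), head (395,245), mixed jar (222,105). Heights and sizes match those given, so I start the approach.

>>> carry_out([
  [0.03,-0.097,0,0,0,0],
  [0.06,-0.194,0,0,0,0],
  [0.09,-0.291,0,0,0,0],
  [0.12,-0.388,0,0,0,0],
  [0.15,-0.485,0,0,0,0],
  [0.18,-0.582,0,0,0,0],
  [0.21,-0.679,0,0,0,0],
  [0.24,-0.776,0,0,0,0],
  [0.27,-0.873,0,0,0,0],
  [0.3,-0.97,0,0,0,0],
], gripper=-1)

```text
time_s: 1.15
position: [0.3447, 0.2784, 0.2311]
eef_rot: [-0.0, 0.208, 0.978, -0.0]
wrist_force: [1.1, 0.2, 0.0]
finger_gap: 0.0852
finger_force: 0.0
```

```bash
python3 - <<'E'
from h import *
for n in("top","scene"):
    P=np.load(n+".npz")["P"]
    m=(P[...,2]>.028)&(P[...,2]<.04)&(abs(P[...,0]-.49)<.12)&(abs(P[...,1]+.268)<.16)
    r=cv2.minAreaRect(P[m][:,:2].astype(np.float32));print(r)
    b=cv2.boxPoints(r);e=[b[1]-b[0],b[2]-b[1]];y=max(e,key=np.linalg.norm);y=y/np.linalg.norm(y)*np.sign(y[1]);print("bay",np.array(r[0])+.058*y,y)
s=get_state();print(s["position"],s["qpos"],s["time_s"])
E
```

```text
((0.4906233549118042, -0.2676776945590973), (0.24036289751529694, 0.15036365389823914), 80.93690490722656)
bay [ 0.49975964 -0.2104018 ] [0.15752214 0.98751545]
((0.49252402782440186, -0.26606103777885437), (0.24633100628852844, 0.15231342613697052), 81.15060424804688)
bay [ 0.50144661 -0.20875147] [0.15383756 0.9880961 ]
[0.34472099 0.27841339 0.2310527 ] [ 5.81113697e-01 -5.23011291e-02  2.04134559e+00 -8.28698343e-05
  1.15283783e+00 -5.70126656e-01] 1.15
```

>>> carry_out([
  [0.03,-0.097,0,0,0,0],
  [0.06,-0.194,0,0,0,0],
  [0.09,-0.291,0,0,0,0],
  [0.12,-0.388,0,0,0,0],
  [0.15,-0.485,0,0,0,0],
  [0.18,-0.582,0,0,0,0],
  [0.21,-0.679,0,0,0,0],
  [0.24,-0.776,0,0,0,0],
  [0.28,-0.873,0,0,0,0],
  [0.3,-0.97,0,0,0,0],
])

```text
time_s: 2.15
position: [0.4353, -0.0126, 0.2313]
eef_rot: [0.0, 0.208, 0.978, 0.0]
wrist_force: [0.8, 0.6, 0.4]
finger_gap: 0.0854
finger_force: 0.0
```

```bash
python3 - <<'E'
from h import *
p,d,P=cloud("wrist");cv2.imwrite("pics/w1.png",p[:,:,::-1])
s=get_state();print(s["position"],s["time_s"])
m=((P[...,2]>.11)&(P[...,2]<.12)&(abs(P[...,0]-.435)<.06)&(abs(P[...,1]+.013)<.06)).astype(np.uint8)
k,l,st,ce=cv2.connectedComponentsWithStats(m)
for i in range(1,k):
    if st[i,4]>300:
        q=P[l==i].astype(np.float32);print(st[i],cv2.minEnclosingCircle(q[:,:2]),np.median(q,0))
E
```

```text
[ 0.43611163 -0.01619231  0.2314492 ] 2.2Traceback (most recent call last):
  File "<stdin>", line 8, in <module>
cv2.error: OpenCV(4.12.0) /io/opencv/modules/imgproc/src/shapedescr.cpp:201: error: (-215:Assertion failed) count >= 0 && (depth == CV_32F || depth == CV_32S) in function 'minEnclosingCircle'
```

View pics/w1.png

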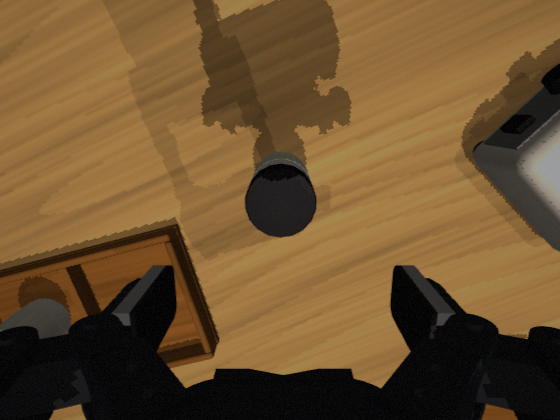

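The wrist view shows the cap at (281,200), laterally centred between the pads (about columns 170 and 395), which agrees with the earlier measurements. I'll go down to grasp height.

>>> carry_out([
  [0,0,-0.06,0,0,0],
  [0,0,-0.14,0,0,0],
  [0,0,-0.22,0,0,0],
  [0,0,-0.3,0,0,0],
  [0,0,-0.38,0,0,0],
  [0,0,-0.45,0,0,0],
  [0,0,-0.51,0,0,0],
  [0,0,-0.56,0,0,0],
  [0,0,-0.56,0,0,0],
  [0,0,-0.56,0,0,0],
])

```text
time_s: 3.2
position: [0.4345, -0.0111, 0.0632]
eef_rot: [-0.0, 0.208, 0.978, -0.0]
wrist_force: [-0.0, 0.4, -0.2]
finger_gap: 0.0854
finger_force: 0.0
```

>>> carry_out([
  [0,0,0,0,0,0],
  [0,0,0,0,0,0],
  [0,0,0,0,0,0],
  [0,0,0,0,0,0],
  [0,0,0,0,0,0],
  [0,0,0,0,0,0],
  [0,0,0,0,0,0],
  [0,0,0,0,0,0],
  [0,0,0,0,0,0],
  [0,0,0,0,0,0],
], gripper=1)

```text
time_s: 4.2
position: [0.4356, -0.0118, 0.0645]
eef_rot: [0.001, 0.208, 0.978, -0.0]
wrist_force: [-2.2, -2.5, 6.5]
finger_gap: 0.0531
finger_force: 61.4
```

>>> carry_out([
  [0,0,0.03,0,0,0],
  [0,0,0.09,0,0,0],
  [0,0,0.16,0,0,0],
  [0,0,0.23,0,0,0],
  [0,0,0.3,0,0,0],
  [0,0,0.37,0,0,0],
  [0,0,0.44,0,0,0],
  [0,0,0.51,0,0,0],
  [0,0,0.56,0,0,0],
  [0,0,0.56,0,0,0],
])

```text
time_s: 5.2
position: [0.4363, -0.0112, 0.2338]
eef_rot: [0.003, 0.208, 0.978, 0.0]
wrist_force: [0.5, -0.0, -2.6]
finger_gap: 0.053
finger_force: 62.6
```

```bash
python3 - <<'E'
from h import *
s=get_state();print(s["position"],s["wrist_force"],s["finger_gap"])
for n in("scene","wrist"):
    p,d,P=cloud(n);cv2.imwrite(f"pics/{n}2.png",p[:,:,::-1])
a=cv2.imread("pics/scene2.png")[0:330,150:560];b=cv2.resize(cv2.imread("pics/wrist2.png"),(440,330))
cv2.imwrite("pics/c2.png",np.hstack([a[:, :360],b]))
E
```

```text
[ 0.4363213  -0.0112405   0.23379966] [ 0.47192178 -0.00975285 -2.55372136] 0.05298594289568468
```

View pics/c2.png

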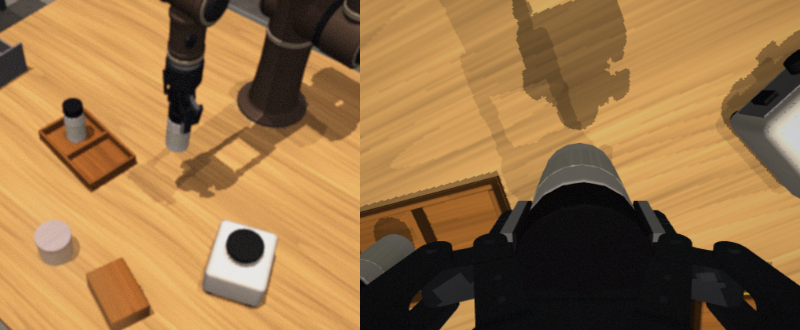

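The jar hangs upright in the pads (scene left crop at about (178,135)), with the tray and other things undisturbed. Next I move it over the head.

>>> carry_out([
  [0.02,0.05,0,0,0,0],
  [0.06,0.16,0,0,0,0],
  [0.1,0.27,0,0,0,0],
  [0.14,0.38,0,0,0,0],
  [0.18,0.49,0,0,0,0],
  [0.22,0.6,0,0,0,0],
  [0.26,0.71,0,0,0,0],
  [0.295,0.81,0,0,0,0],
  [0.32,0.874,0,0,0,0],
  [0.32,0.874,0,0,0,0],
])

```text
time_s: 6.3
position: [0.5303, 0.2531, 0.2291]
eef_rot: [-0.001, 0.207, 0.978, -0.0]
wrist_force: [0.3, -0.0, -2.8]
finger_gap: 0.0529
finger_force: 63.1
```

>>> carry_out([
  [0,0,-0.02,0,0,0],
  [0,0,-0.04,0,0,0],
  [0,0,-0.06,0,0,0],
  [0,0,-0.08,0,0,0],
  [0,0,-0.09,0,0,0],
  [0,0,-0.1,0,0,0],
  [0,0,-0.105,0,0,0],
  [0,0,-0.11,0,0,0],
  [0,0,-0.11,0,0,0],
  [0,0,-0.11,0,0,0],
])

```text
time_s: 7.3
position: [0.5309, 0.251, 0.1985]
eef_rot: [0.0, 0.208, 0.978, 0.0]
wrist_force: [-0.2, -0.3, -1.8]
finger_gap: 0.053
finger_force: 63.1
```

```bash
python3 - <<'E'
from h import *
s=get_state();print(s["position"],s["wrist_force"])
p,d,P=cloud("top");a=p[180:330,110:310]
q,_,P2=cloud("scene");b=q[150:300,300:500]
for A,Q in(("top",P),("scene",P2)):
    m=(abs(Q[...,2]-.131)<.006)&(np.hypot(Q[...,0]-.53,Q[...,1]-.25)<.05);print(A,m.sum(),np.median(Q[m][:,2]) if m.any() else 0)
cv2.imwrite("pics/c3.png",cv2.resize(np.hstack([a,b])[:,:,::-1],(800,300)))
E
```

```text
[0.53089977 0.25103336 0.19847921] [-0.1627027  -0.25522972 -1.83486958]
top 216 0.13211345769468918
scene 457 0.13105018418176195
```

View pics/c3.png

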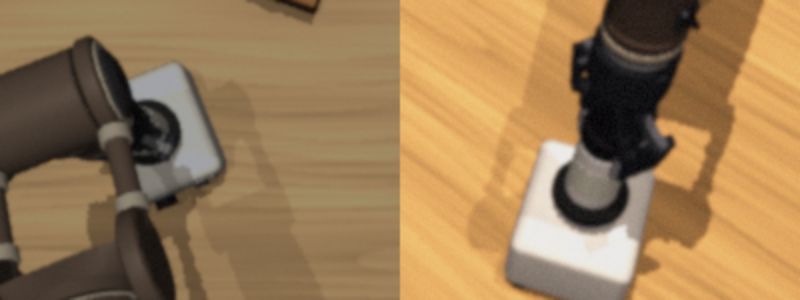

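The jar stands centred just above the head (right half, about (592,195)). Now I press slowly.

>>> carry_out([
  [0,0,-0.005,0,0,0],
  [0,0,-0.01,0,0,0],
  [0,0,-0.015,0,0,0],
  [0,0,-0.02,0,0,0],
  [0,0,-0.025,0,0,0],
  [0,0,-0.03,0,0,0],
  [0,0,-0.035,0,0,0],
  [0,0,-0.04,0,0,0],
  [0,0,-0.04,0,0,0],
  [0,0,-0.04,0,0,0],
])

```text
time_s: 8.4
position: [0.5313, 0.251, 0.1879]
eef_rot: [0.001, 0.208, 0.978, 0.0]
wrist_force: [-2.9, -2.4, 7.8]
finger_gap: 0.0529
finger_force: 63.7
```

>>> carry_out([
  [0,0,-0.004,0,0,0],
  [0,0,-0.008,0,0,0],
  [0,0,-0.012,0,0,0],
  [0,0,-0.016,0,0,0],
  [0,0,-0.018,0,0,0],
  [0,0,-0.018,0,0,0],
  [0,0,-0.018,0,0,0],
  [0,0,-0.018,0,0,0],
  [0,0,-0.018,0,0,0],
  [0,0,-0.018,0,0,0],
])

```text
time_s: 9.4
position: [0.532, 0.2507, 0.1862]
eef_rot: [0.001, 0.208, 0.978, 0.0]
wrist_force: [-6.0, -5.8, 22.0]
finger_gap: 0.053
finger_force: 64.9
```

The head is against its stop (about 25 N contact). I'll hold for 2 s.

>>> carry_out([
  [0,0,0,0,0,0],
  [0,0,0,0,0,0],
  [0,0,0,0,0,0],
  [0,0,0,0,0,0],
  [0,0,0,0,0,0],
  [0,0,0,0,0,0],
  [0,0,0,0,0,0],
  [0,0,0,0,0,0],
  [0,0,0,0,0,0],
  [0,0,0,0,0,0],
])

```text
time_s: 10.4
position: [0.532, 0.2508, 0.1862]
eef_rot: [0.001, 0.208, 0.978, 0.0]
wrist_force: [-7.2, -4.5, 22.4]
finger_gap: 0.0528
finger_force: 64.9
```

```bash
python3 - <<'E'
from h import *
for n in("scene","top"):
    p,_,Q=cloud(n)
    m=(Q[...,2]>.115)&(Q[...,2]<.14)&(np.hypot(Q[...,0]-.53,Q[...,1]-.25)<.042)&(np.hypot(Q[...,0]-.53,Q[...,1]-.25)>.03)&(p.max(-1)<70)
    print(n,m.sum(),np.percentile(Q[m][:,2],[10,50,90]).round(4))
    if n=="scene":cv2.imwrite("pics/c4.png",cv2.resize(p[120:300,280:520,::-1],(720,540)))
print(get_state()["wrist_force"],get_state()["position"])
E
```

```text
scene 306 [0.1185 0.1211 0.1232]
top 146 [0.1191 0.1217 0.1246]
[-8.26230528 -5.12622764 22.73383614] [0.5319561  0.25074431 0.18624132]
```

View pics/c4.png

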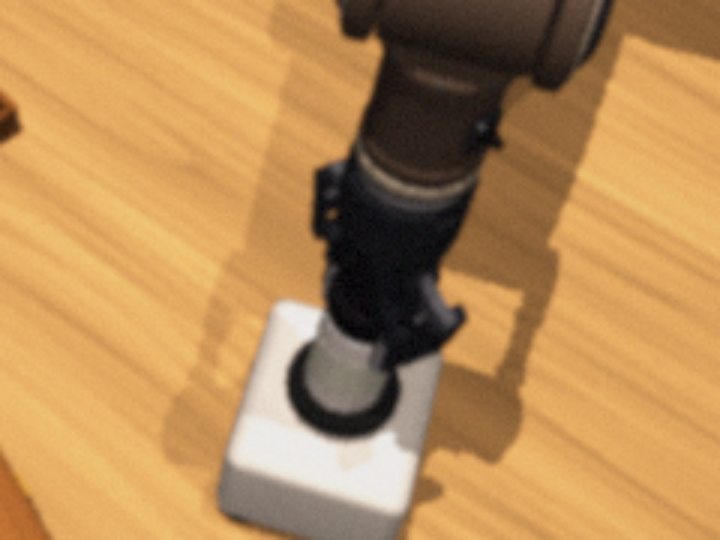

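>>> carry_out([
  [0,0,0,0,0,0],
  [0,0,0,0,0,0],
  [0,0,0,0,0,0],
  [0,0,0,0,0,0],
  [0,0,0,0,0,0],
  [0,0,0,0,0,0],
  [0,0,0,0,0,0],
  [0,0,0,0,0,0],
  [0,0,0,0,0,0],
  [0,0,0,0,0,0],
])

```text
time_s: 11.5
position: [0.532, 0.2508, 0.1862]
eef_rot: [0.001, 0.208, 0.978, 0.0]
wrist_force: [-7.6, -5.5, 21.9]
finger_gap: 0.0531
finger_force: 64.9
```

The picture shows the jar upright in the middle of the head (345,380), and the head face measures 0.122 m, so it is fully down. I lift it off and carry it to the tray.

>>> carry_out([
  [0,0,0.01,0,0,0],
  [0,0,0.02,0,0,0],
  [0,0,0.035,0,0,0],
  [0,0,0.055,0,0,0],
  [0,0,0.08,0,0,0],
  [0,0,0.11,0,0,0],
  [0,0,0.14,0,0,0],
  [0,0,0.17,0,0,0],
  [0,0,0.18,0,0,0],
  [0,0,0.18,0,0,0],
])

```text
time_s: 12.5
position: [0.5313, 0.2511, 0.2357]
eef_rot: [0.001, 0.208, 0.978, 0.0]
wrist_force: [-0.4, 0.3, -1.3]
finger_gap: 0.0532
finger_force: 63.1
```

>>> carry_out([
  [0,-0.05,0,0,0,0],
  [-0.01,-0.13,0,0,0,0],
  [-0.02,-0.22,0,0,0,0],
  [-0.03,-0.31,0,0,0,0],
  [-0.03,-0.4,0,0,0,0],
  [-0.04,-0.49,0,0,0,0],
  [-0.04,-0.58,0,0,0,0],
  [-0.05,-0.66,0,0,0,0],
  [-0.05,-0.73,0,0,0,0],
  [-0.05,-0.78,0,0,0,0],
])

```text
time_s: 13.5
position: [0.5148, 0.0147, 0.2343]
eef_rot: [-0.001, 0.209, 0.978, -0.0]
wrist_force: [-0.4, -0.5, -2.0]
finger_gap: 0.0529
finger_force: 63.1
```

>>> carry_out([
  [-0.01,-0.06,0,0,0,0],
  [-0.01,-0.14,0,0,0,0],
  [-0.02,-0.23,0,0,0,0],
  [-0.03,-0.32,0,0,0,0],
  [-0.03,-0.41,0,0,0,0],
  [-0.04,-0.5,0,0,0,0],
  [-0.04,-0.59,0,0,0,0],
  [-0.05,-0.67,0,0,0,0],
  [-0.05,-0.73,0,0,0,0],
  [-0.05,-0.757,0,0,0,0],
])

```text
time_s: 14.5
position: [0.5001, -0.212, 0.2345]
eef_rot: [-0.0, 0.209, 0.978, -0.0]
wrist_force: [-0.1, -0.1, -2.4]
finger_gap: 0.053
finger_force: 63.1
```

>>> carry_out([
  [0,0,-0.04,0,0,0],
  [0,0,-0.11,0,0,0],
  [0,0,-0.18,0,0,0],
  [0,0,-0.25,0,0,0],
  [0,0,-0.32,0,0,0],
  [0,0,-0.38,0,0,0],
  [0,0,-0.43,0,0,0],
  [0,0,-0.47,0,0,0],
  [0,0,-0.5,0,0,0],
  [0,0,-0.5,0,0,0],
])

```text
time_s: 15.5
position: [0.4998, -0.2095, 0.0835]
eef_rot: [-0.001, 0.208, 0.978, 0.0]
wrist_force: [-0.4, -0.0, -3.4]
finger_gap: 0.0526
finger_force: 63.0
```

```bash
python3 - <<'E'
from h import *
p,_,Q=cloud("scene");cv2.imwrite("pics/c5.png",cv2.resize(p[60:240,150:390,::-1],(720,540)))
print(get_state()["wrist_force"],get_state()["position"])
E
```

```text
[ 0.64266573 -0.12995026 -1.37348217] [ 0.50053035 -0.20990772  0.08440774]
```

View pics/c5.png

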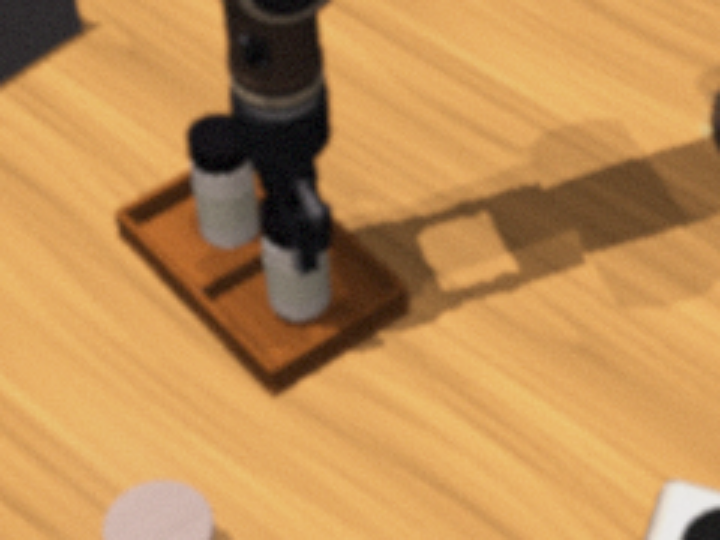

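The jar, with its base at about (300,310), is inside the empty bay and about 12 mm above the floor; the mixed jar is untouched. I lower it slowly to contact.

>>> carry_out([
  [0,0,-0.006,0,0,0],
  [0,0,-0.012,0,0,0],
  [0,0,-0.018,0,0,0],
  [0,0,-0.024,0,0,0],
  [0,0,-0.029,0,0,0],
  [0,0,-0.034,0,0,0],
  [0,0,-0.038,0,0,0],
  [0,0,-0.042,0,0,0],
  [0,0,-0.042,0,0,0],
  [0,0,-0.042,0,0,0],
])

```text
time_s: 16.55
position: [0.5009, -0.2103, 0.0726]
eef_rot: [0.0, 0.208, 0.978, -0.0]
wrist_force: [-0.4, 0.9, 0.7]
finger_gap: 0.0532
finger_force: 63.1
```

Contact is made, at the expected height of 0.072 m. I release and rise.

>>> carry_out([
  [0,0,0,0,0,0],
  [0,0,0,0,0,0],
  [0,0,0,0,0,0],
  [0,0,0,0,0,0],
  [0,0,0,0,0,0],
  [0,0,0,0,0,0],
  [0,0,0,0,0,0],
  [0,0,0,0,0,0],
  [0,0,0,0,0,0],
  [0,0,0,0,0,0],
], gripper=-0.9)

```text
time_s: 17.55
position: [0.5008, -0.2102, 0.0723]
eef_rot: [-0.0, 0.208, 0.978, 0.0]
wrist_force: [-1.0, 0.6, 0.6]
finger_gap: 0.0811
finger_force: 0.0
```

>>> carry_out([
  [0,0,0.03,0,0,0],
  [0,0,0.07,0,0,0],
  [0,0,0.13,0,0,0],
  [0,0,0.2,0,0,0],
  [0,0,0.27,0,0,0],
  [0,0,0.34,0,0,0],
  [0,0,0.42,0,0,0],
  [0,0,0.5,0,0,0],
  [0,0,0.55,0,0,0],
  [0,0,0.55,0,0,0],
])

```text
time_s: 18.55
position: [0.5027, -0.2111, 0.2409]
eef_rot: [0.003, 0.208, 0.978, -0.001]
wrist_force: [0.6, 0.3, 0.2]
finger_gap: 0.0812
finger_force: 0.0
```

```bash
python3 - <<'E'
from h import *
p,_,Q=cloud("scene");cv2.imwrite("pics/c6.png",p[:,:,::-1])
for n,h,x,y in(("jar",.1225,.5,-.21),("mixed",.1225,.475,-.323),("head",.1315,.53,.25)):
    m=(abs(Q[...,2]-h)<.005)&(np.hypot(Q[...,0]-x,Q[...,1]-y)<.05);q=Q[m];print(n,m.sum(),((q.min(0)+q.max(0))/2).round(3),np.median(q[:,2]))
print(get_state()["position"],get_state()["time_s"],get_state()["finger_gap"])
E
```

```text
jar 283 [ 0.502 -0.209  0.122] 0.12154376822418111
mixed 251 [ 0.476 -0.321  0.122] 0.12125228708323821
head 1010 [0.531 0.252 0.131] 0.13103666960168991
[ 0.50153939 -0.21055736  0.23888856] 18.6 0.08093556094555028
```

View pics/c6.png

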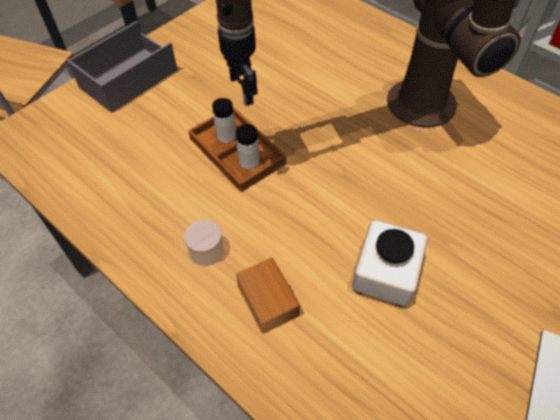

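Both jars stand upright in the tray (cap of the sample jar at (247,134), of the mixed jar at (222,107)), the head is up, and the case and tin are where they were.

```bash
python3 -c "
from plant import job_done;print(job_done())"
```

```text
the job is handed in; nothing more can be done
None
```

The jar was held on the mixer head fully down for about 2 s, then set upright and released in the tray's empty bay; the head is back up, nothing else was moved, and the job is handed in (no verdict was returned).

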